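Lay out a stripped rear hub for reassembly

ROBOT

A 7-joint arm with a two-finger parallel gripper is mounted at the origin on the work surface. World frame = base frame: x ahead of the robot, y to its left, z up, the work surface at z = 0. Lengths are in m, angles in rad, forces in N, time in s.
With the tool pointing down it reaches from about 0.4 to 0.875 m from the base axis. Payload 19.3 kg.
Tool frame: the origin (TCP) lies on the centre line of the jaws, within the pads' length; the fingertips stand 14 mm ahead of it and the grasp point (between the pads) lies 5 mm behind it (bot.tip_extent is the distance from the TCP to the fingertips, in m); z points along the fingers, y is the line along which they close (so a half turn about z gives the same grasp; the last joint's range is limited). The gripper opens to 85 mm and grips with 20 to 120 N. Pads are 22 mm wide; open, the fingers measure 114 mm over their backs; the gripper's body (76 mm by 85 mm) begins 54 mm behind the grasp point. The pads swing forward as they close: fully open they stand 13 mm farther back than shut.
Start: joints at [-1.392, 0.521, -0.036, 1.599, 0.021, 1.021, -0.113], TCP at [0.154, 0.606, 0.245] pointing down, gripper open.
Joint ranges: [-2.91, 2.91], [-0.3, 2.13], [-1.5, 1.42], [0.17, 2.43], [-1.26, 4.41], [0.16, 1.93], [-2.52, 2.52]. Speed limits (rad/s): [1.89, 1.89, 2.39, 2.39, 3.01, 3.01, 3.01].

INTERFACE

Orientations are given as [roll, pitch, yaw] about the fixed x, y, z axes, in that order (R = Rz(yaw) Ry(pitch) Rx(roll)).
In Python, from workcell import monitor, grab_frame, camera_model, bot gives the robot as it stands.
- The arm moves only by the tool move_arm, never from a script. Its argument "moves" is a list of rows, each a list of 4 numbers: the shift along the world's x, y, z in mm, then the turn about the world's z in rad. A call has 1 to 12 rows; each row is the pose to reach, as a shift and turn from the pose commanded when the call began; what a row does not reach only later rows make up. A row lasts 1/8 s, in which the tool goes at most 62.5 mm and 10.7 degrees, less where a joint would pass 70% of its speed; a pose out of reach is approached as far as the arm can. A call with a gripper value outside its range is refused whole. "gripper" is the opening, from 0 (shut) to 1 (fully open), set as the call begins (left out, the last holds). The fingers move at their own pace and stop on an object; "newtons" is the grip in N (left out, the last holds). Time passes only in rows, so rows that repeat a pose let the fingers close. It gives the time, the measured TCP pose, the force, the opening and the grip force at its end, in the units of the state.
- monitor.observe(): the state, without advancing time (a new reading comes with each control period).
- grab_frame(name): name is "scene" or "side" or "wrist"; returns the picture (384x512x3 uint8, blue, green, red); there is no depth.
- camera_model(name): a dict with "vfov" (degrees; the focal length in pixels is half the picture's height over the tangent of half this angle, whatever the lens; pixels are square), "cx", "cy" (the principal point, pixels), "R" (3x3) and "t" (3): a world point X has camera coordinates R X + t; the wrist camera has in their place "T_tool_cam" (4x4, takes a point from camera to tool coordinates, whose origin is the TCP and whose axes are the flange's). Camera axes: x right, y down, z forward; pixel columns grow to the right and rows downward; lengths in m; the calibration is good to about 2 mm. A picture is of the moment at which its call begins: read the wrist's pose just before it. camera_model takes no time and is no camera call.
- bot.job_done(): hands the job in; it is judged then, once.
The state is a dict: "clock": time; "qpos": joint angles; "qd": joint speeds; "joint_efforts": joint torques, N m; "position": TCP position; "tool_rot": TCP orientation; "force": force on the tool from outside, world axes, zero at the start; "moment": the same for the moment, N m; "grip_width": finger opening in m; "finger_force": force on a finger pad.
Only numpy, scipy, OpenCV 4.12 (cv2) and the standard library are available. Lean on these libraries where they do the work, as an engineer would, in place of code of your own. Each camera call takes 0.05 s, during which the arm holds its last target. There are 200 camera calls.

TASK

Lay out the stripped hub's parts for reassembly: in a straight row out from its drive end, in line with its axle bore, set the bearing, then the freehub body, then the end cap on the bench, upright as they are now, about 2 cm from each to the next, the hub included. Lay the axle beside the hub on the side away from the robot, parallel to it, middle by middle, about 4 cm clear of the flanges, and the lockring, lip down, centrally on top of the cassette. Leave the cassette, brake rotor, grease tub and spanner where they are.

Things in the scene. Friction and masses are not known exactly. Their poses are not given: they have to be found in the camera images.
- hub: Bare rear hub shell on its side in a wooden cradle, fixed. Origin on the bench under its middle, z up, x along the axle line (36 mm up) to the drive end: plain 46 mm boss, dark bore, end face at x=+42 mm. Brake end: thinner, splined, at x=-48. Flanges 58 mm dia at x=+21 and -28, tops 65 mm up; cradle 78 mm wide. x points to the robot's right (world -y, within 0.3 rad), +y away from it.
- bearing: Sealed bearing: plain flat steel ring with a black seal band between its rims, 35 mm outside, 17 mm bore, 10 mm high, lying flat. Origin: centre of its underside, z up.
- freehub: Freehub: upright splined aluminium cylinder standing on end, 40 mm high, 33 mm in diameter (36 mm over its splines), with a dark 35 mm collar, 5 mm high, at its foot. Origin: centre of its underside, z up.
- endcap: End cap: small aluminium top hat standing on its brim, 20 mm high; brim 28 mm in diameter and 6 mm high, neck 22 mm in diameter above it. Origin: centre of its underside, z up.
- axle: Hub axle: steel bar lying flat, 150 mm long, 17 mm in diameter, centre line 12 mm above the bench; it rests on two hexagonal shoulders (24 mm across flats, 10 mm long, 37 mm either side of its middle), which keep it from rolling. Origin: under its middle, at bench level; x along the bar (both ends alike), z up.
- lockring: Cassette lockring: bright pale ring with a radially notched top, lying flat, 10 mm high: a flange 40 mm in diameter and 6 mm thick above a lip 27 mm in diameter and 4 mm high; 22 mm hole. Origin: centre of the lip's underside, z up.
- cassette: Cassette: cone of eight steel sprockets, the biggest (118 mm) down, the smallest (54 mm over the teeth) on top. Its top face, 38 mm above the bench, is a flat 43 mm ring with a 33 mm bore 7 mm deep, into which the lockring's lip drops loosely, its flange resting on the face. Loose, 0.32 kg. Origin: centre of its underside, z up.
- rotor: Brake rotor: flat spoked steel disc, 140 mm in diameter, 4 to 6 mm thick, loose; not part of the job. Origin: centre of its underside.
- grease: Grease tub, white with a green lid, 64 mm in diameter, 52 mm high, loose; not part of the job. Origin: centre of its underside.
- spanner: Flat steel cone spanner with a blue grip, 200 mm long, 5 mm thick, lying flat, loose; not part of the job. Origin: middle of its underside, x along it.

How it is judged:
At the end, for the whole second after the job is handed in: Row gaps 20 +/- 12 mm (hub end, bearing, freehub, end cap), each upright and within 12 to 15 mm of the axle line; axle on the bench 58 to 98 mm from that line on the far side, mid within 20 mm, parallel to 0.2 rad; lockring on the cassette within 8 mm, level to 0.17 rad; all at rest (x of bearing in the frame of hub between 0.0675 and 0.0915 m and y of bearing in the frame of hub between -0.012 and 0.012 m and y of freehub in the frame of hub between -0.014 and 0.014 m and x of freehub in the frame of hub above 0.1 m and horizontal distance between bearing and freehub between 0.043 and 0.067 m and y of endcap in the frame of hub between -0.015 and 0.015 m and x of endcap in the frame of hub above 0.14 m and horizontal distance between freehub and endcap between 0.0395 and 0.0635 m and y of axle in the frame of hub between 0.058 and 0.098 m and x of axle in the frame of hub between -0.02 and 0.02 m and angle between the x axis of axle and the x axis of hub, either way round below 0.2 rad and height (world z) of axle below 0.006 m and horizontal distance between lockring and cassette below 0.008 m and z of lockring in the frame of cassette between 0.03 and 0.041 m and height (world z) of each of bearing, freehub, endcap below 0.005 m and angle between each of bearing, freehub, endcap, lockring's own z axis and vertical below 0.17 rad and linear speed of each of bearing, freehub, endcap, lockring, axle below 0.02 m/s); the robot touches nothing.
It fails at once if the cassette is shifted more than 2 cm (distance of cassette from where it was at the start of the episode above 0.02 m).
It fails at once if the brake rotor is shifted more than 2 cm (distance of rotor from where it was at the start of the episode above 0.02 m).
It fails at once if the grease tub is shifted more than 2 cm (distance of grease from where it was at the start of the episode above 0.02 m).
It fails at once if the cone spanner is shifted more than 2 cm (distance of spanner from where it was at the start of the episode above 0.02 m).
It also fails if it takes over 109 s, if anything falls off the work surface, if the arm or the gripper's body presses on something with over 40 N, if the wrist force passes 120 N, or if a joint passes its speed limit or range.

## Working session

There is one attempt and no reset: what is moved stays moved. The work goes in short steps, Python scripts to look and compute and a tool call to move; the robot and the scene stay as the last step left them, time stands still between calls to the robot, and variables do not carry over. Pictures are saved under pics/ and viewed, at most 14 in all, crops included, and the job is handed in when it is done.

Besides the shell and the picture viewer there is one more tool, called after ">>>" as a command line: name --pt "numbers of a row" for each row, then --argument value for the rest. move_arm: Moves the arm, as the interface text tells. Its arguments: {"type":"object","properties":{"moves":{"type":"array","items":{"type":"array","items":{"type":"number"}}},"gripper":{"type":"number"},"newtons":{"type":"number"}},"required":["moves"]}

```bash
ls; mkdir -p pics; python3 - <<'E'
from workcell import monitor, grab_frame, camera_model, bot
import cv2
s=monitor.observe(); print({k:s[k] for k in('clock','position','tool_rot','grip_width','force')})
for n in('scene','side','wrist'):
    print(n,camera_model(n)); cv2.imwrite(f'pics/{n}0.png',grab_frame(n))
a=cv2.imread('pics/scene0.png');cv2.imwrite('pics/scene0b.png',cv2.resize(a,(800,600),interpolation=cv2.INTER_CUBIC))
a=cv2.imread('pics/side0.png');cv2.imwrite('pics/side0b.png',cv2.resize(a,(800,600),interpolation=cv2.INTER_CUBIC))
E
```

```text
pics
{'clock': 0.0, 'position': array([0.15387081, 0.60543138, 0.24472607]), 'tool_rot': array([-3.14044832e+00,  1.05267803e-04,  2.89279639e+00]), 'grip_width': 0.08534092286301452, 'force': array([-0.27869002, -0.33377265, -0.3010051 ])}
scene {'vfov': 57.35177510957184, 'cx': 258.53124137638116, 'cy': 196.66568531975855, 'R': array([[-0.70484685,  0.70920788, -0.01466644],
       [ 0.40531211,  0.38567936, -0.82883866],
       [-0.58216237, -0.5901488 , -0.55929542]]), 't': array([ 0.40621684, -0.18702088,  1.43283589])}
side {'vfov': 44.73863904119405, 'cx': 258.86237597417716, 'cy': 191.19099179937078, 'R': array([[ 0.96496838, -0.26204925,  0.0128924 ],
       [-0.15658446, -0.61464128, -0.77310892],
       [ 0.21051682,  0.74400692, -0.63414224]]), 't': array([-0.57279342,  0.13542165,  1.08478249])}
wrist {'vfov': 59.20270498927613, 'cx': 254.84723962753606, 'cy': 191.42257448129732, 'T_tool_cam': array([[-6.88442891e-04, -9.49082521e-01, -3.15026815e-01,
         8.09679792e-02],
       [ 9.99999602e-01, -4.74532442e-04, -7.55720334e-04,
         5.99192474e-05],
       [ 5.67750516e-04, -3.15027210e-01,  9.49082470e-01,
        -1.28982088e-01],
       [ 0.00000000e+00,  0.00000000e+00,  0.00000000e+00,
         1.00000000e+00]])}
```

View pics/scene0b.png

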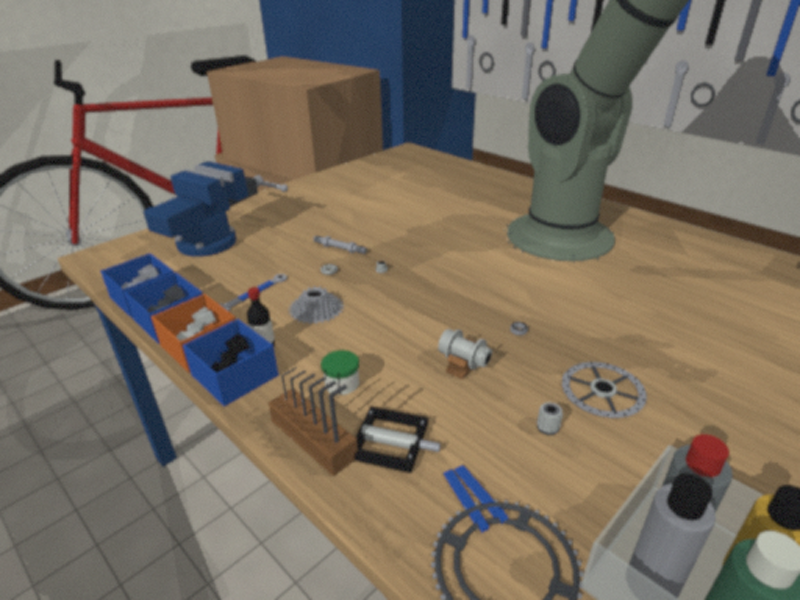

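View pics/side0b.png

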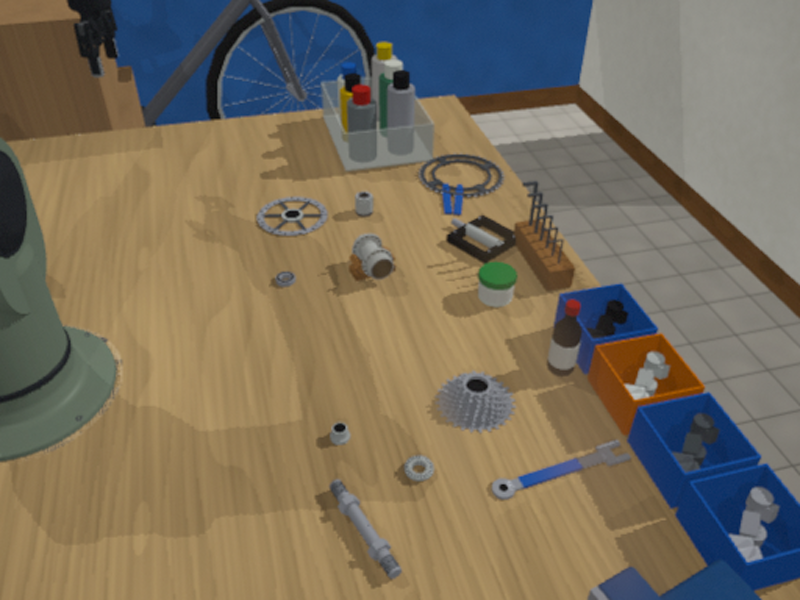

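The two views show all the parts. In the side view (800 px wide) they are: hub ~(373,258) with its dark drive bore at (382,268), bearing (285,278), freehub (364,203), end cap (340,432), lockring (419,468), axle (338,487)–(393,570), cassette (476,390), rotor (291,216), grease (497,285). I'll make an enlarged mosaic to read these more precisely.

```bash
cat > h.py <<'E'
import numpy as np, cv2
from workcell import monitor, grab_frame, camera_model, bot
from scipy.spatial.transform import Rotation as Rn
def cam(name,state=None):
    c=camera_model(name); f=192/np.tan(np.radians(c['vfov'])/2)
    if 'R' in c: R,t=np.array(c['R']),np.array(c['t'])
    else:
        T=np.eye(4);T[:3,:3]=Rn.from_euler('xyz',state['tool_rot']).as_matrix();T[:3,3]=state['position']
        W=np.linalg.inv(T@c['T_tool_cam']);R,t=W[:3,:3],W[:3,3]
    return f,c['cx'],c['cy'],R,t
def onplane(c,u,v,z):
    f,cx,cy,R,t=c; o=-R.T@t; d=R.T@np.array([(u-cx)/f,(v-cy)/f,1]); return (o+d*(z-o[2])/d[2])
def proj(c,X):
    f,cx,cy,R,t=c; p=R@np.asarray(X,float)+t; return np.array([f*p[0]/p[2]+cx,f*p[1]/p[2]+cy])
E
python3 - <<'E'
from h import *
a=cv2.imread('pics/side0.png')
def crop(u,v,w,h,W,H): # centre in native px
    u,v=u/1.5625,v/1.5625
    return cv2.resize(cv2.getRectSubPix(a,(w,h),(u,v)),(W,H),interpolation=cv2.INTER_CUBIC)
# top: hub region 100x75 ->400x300 (x4) etc
A=crop(372,258,100,75,400,300);B=crop(300,260,100,75,400,300);C=crop(476,400,100,75,400,300);D=crop(375,480,100,75,400,300)
cv2.imwrite('pics/mos.png',np.vstack([np.hstack([A,B]),np.hstack([C,D])]))
c=cam('side')
for n,u,v,z in [('hubend',382,268,.036),('hubmid',373,257,.036),('bearing',285,278,.005),('freehubtop',364,196,.04),('endcaptop',340,427,.02),('lock',419,468,.005),('ax1',338,487,.012),('ax2',393,570,.012),('cassette',477,385,.038),('grease',497,275,.052),('rotor',291,215,.005),('sp1',503,488,.003),('sp2',615,452,.003)]:
    print(n,onplane(c,u/1.5625,v/1.5625,z).round(3))
E
```

```text
hubend [0.583 0.113 0.036]
hubmid [0.576 0.149 0.036]
bearing [0.419 0.167 0.005]
freehubtop [0.604 0.347 0.04 ]
endcaptop [ 0.444 -0.208  0.02 ]
lock [ 0.535 -0.291  0.005]
ax1 [ 0.423 -0.299  0.012]
ax2 [ 0.463 -0.43   0.012]
cassette [ 0.649 -0.195  0.038]
grease [0.762 0.026 0.052]
rotor [0.459 0.368 0.005]
sp1 [ 0.633 -0.349  0.003]
sp2 [ 0.804 -0.332  0.003]
```

View pics/mos.png

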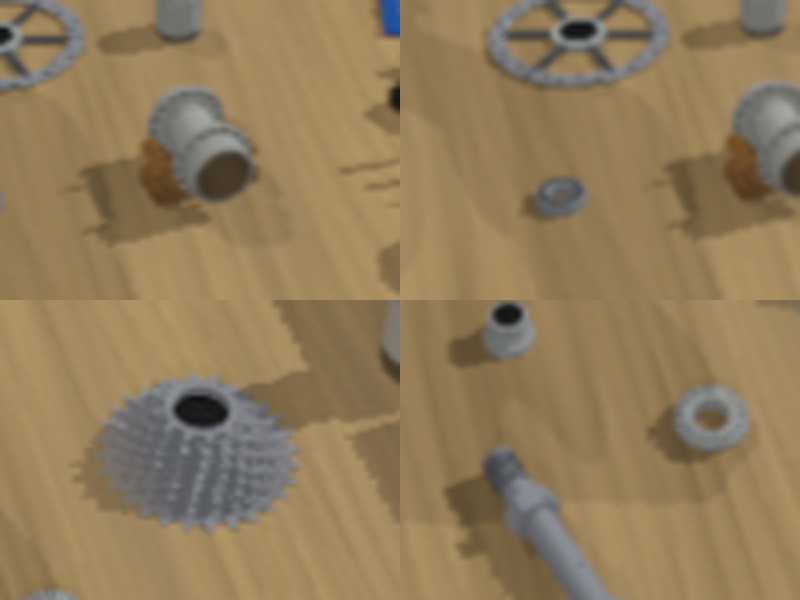

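In the mosaic the hub end face centre is at A(222,176), the plain ring with the dark band at B(560,195) is the bearing, the notched ring at D(711,418) is the lockring, and the cassette bore is at C(203,410). All the distances agree with the reach, so I'm moving above the hub.

>>> move_arm --pt "396 -436 0 -1.32" --pt "396 -436 0 -1.32" --pt "396 -436 0 -1.32" --pt "396 -436 0 -1.32" --pt "396 -436 0 -1.32" --pt "396 -436 0 -1.32" --pt "396 -436 0 -1.32" --pt "396 -436 0 -1.32" --pt "396 -436 0 -1.32" --pt "396 -436 0 -1.32" --pt "396 -436 0 -1.32" --pt "396 -436 0 -1.32"

```text
clock: 1.65
position: [0.5493, 0.1705, 0.2451]
tool_rot: [-3.141, -0.0, 1.573]
force: [-1.1, 0.5, -0.2]
grip_width: 0.0854
finger_force: 0.0
```

```bash
cat > shot.py <<'E'
import sys,pickle
from h import *
n=sys.argv[1]; s=monitor.observe(); im=grab_frame('wrist'); pickle.dump(s,open(n+'.pkl','wb'))
cv2.imwrite(f'pics/{n}.png',im); cv2.imwrite(f'pics/{n}b.png',cv2.resize(im,(800,600),interpolation=cv2.INTER_CUBIC))
print(s['clock'],s['position'].round(4),s['tool_rot'].round(3),s['qpos'].round(2))
E
python3 shot.py w1; python3 -c "from workcell import bot;print(bot.tip_extent)"
```

```text
1.65 [0.5493 0.1705 0.2451] [-3.141 -0.     1.573] [-0.68  0.47  0.38  1.75 -0.21  0.96 -0.21]
0.014
```

View pics/w1b.png

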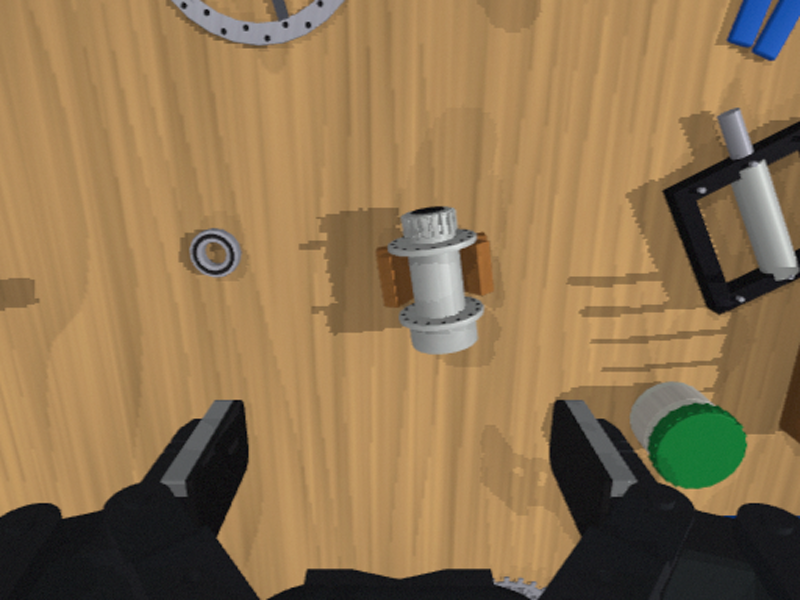

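The wrist view shows the bearing at (214,253) and the hub with its drive boss at the bottom (443,345). The drive flange edges are at (400,317)/(484,309) and the brake flange edges at (388,248)/(477,239). Next I fit the hub pose.

```bash
python3 - <<'E'
from h import *; import pickle
from scipy.optimize import least_squares
s=pickle.load(open('w1.pkl','rb')); c=cam('wrist',s); k=1.5625
obs=[((.021,-.029,.036),(400,317)),((.021,.029,.036),(484,309)),((-.028,-.029,.036),(388,248)),((-.028,.029,.036),(477,239)),((.042,-.023,.036),(412,343)),((.042,.023,.036),(477,338))]
def f(p,full=0):
    x,y,a=p; r=[]
    for (X,Y,Z),uv in obs:
        w=[x+X*np.cos(a)-Y*np.sin(a),y+X*np.sin(a)+Y*np.cos(a),Z]
        r+=list(proj(c,w)*k-uv)
    return np.array(r)
r=least_squares(f,[.576,.149,-1.5]);print(r.x.round(4),r.fun.round(1))
x,y,a=r.x
H=lambda X,Y:np.round([x+X*np.cos(a)-Y*np.sin(a),y+X*np.sin(a)+Y*np.cos(a)],4)
for n,X,Y in [('bearing',.08,0),('freehub',.135,0),('endcap',.1865,0),('axle',0,.078)]: print(n,H(X,Y))
b=onplane(c,214/k,253/k,.008);print('bearing',b.round(4), 'shift',(b-s['position']).round(4))
# check from side cam
cs=cam('side'); print('side end face',proj(cs,[*H(.042,0),.036]), 'meas 243.5,171.7')
print('side bearing',(proj(cs,b)*k).round(1),' grease',onplane(c,697/k,445/k,.052).round(3))
E
```

```text
[ 0.5757  0.1501 -1.4447] [-1.3  1.  -0.4 -0.9  1.4  0.2  1.  -1.6 -1.   2.1  0.1 -0.5]
bearing [0.5857 0.0707]
freehub [0.5927 0.0162]
endcap [ 0.5991 -0.0349]
axle [0.6531 0.1599]
bearing [0.4183 0.1641 0.008 ] shift [-0.131  -0.0064 -0.2371]
side end face [244.07650051 172.74480825] meas 243.5,171.7
side bearing [284.7 277.8]  grease [0.761 0.036 0.052]
```

Hub pose is (0.5757, 0.1501), yaw −1.445, and the side view agrees to about 1 px. Picking the bearing.

>>> move_arm --pt "-60 -3 -20 0.06" --pt "-100 -6 -60 0.12" --pt "-131 -6 -110 0.12" --pt "-131 -6 -160 0.12" --pt "-131 -6 -200 0.12" --pt "-131 -6 -229 0.12" --pt "-131 -6 -229 0.12" --pt "-131 -6 -229 0.12"

```text
clock: 2.7
position: [0.4191, 0.1643, 0.0173]
tool_rot: [3.141, -0.0, 1.693]
force: [0.2, 1.1, -1.0]
grip_width: 0.0856
finger_force: 0.0
```

>>> move_arm --pt "0 0 0 0" --pt "0 0 0 0" --pt "0 0 0 0" --pt "0 0 0 0" --pt "0 0 0 0" --pt "0 0 0 0" --gripper 0 --newtons 40

```text
clock: 3.45
position: [0.4192, 0.164, 0.017]
tool_rot: [3.141, -0.001, 1.693]
force: [-3.0, 0.4, 19.0]
grip_width: 0.033
finger_force: 37.9
```

>>> move_arm --pt "0 0 40 0" --pt "0 0 90 0" --pt "50 -28 90 0" --pt "105 -60 90 0" --pt "150 -85 90 0" --pt "166 -93 90 0" --pt "166 -93 60 0" --pt "166 -93 30 0" --pt "166 -93 12 0" --pt "166 -93 4 0" --pt "166 -93 2 0" --pt "166 -93 2 0"

```text
clock: 4.95
position: [0.5853, 0.0708, 0.0189]
tool_rot: [3.141, -0.0, 1.693]
force: [-0.8, -0.2, 0.2]
grip_width: 0.0321
finger_force: 39.8
```

```bash
python3 shot.py w2; python3 - <<'E'
from h import *
im=grab_frame('side'); cv2.imwrite('pics/s2.png',cv2.resize(im[100:250,150:350],(800,600),interpolation=cv2.INTER_CUBIC))
E
```

```text
4.95 [0.5853 0.0708 0.0189] [ 3.141 -0.     1.693] [-0.37  0.8   0.21  1.84 -0.3   0.53  0.16]
```

View pics/s2.png

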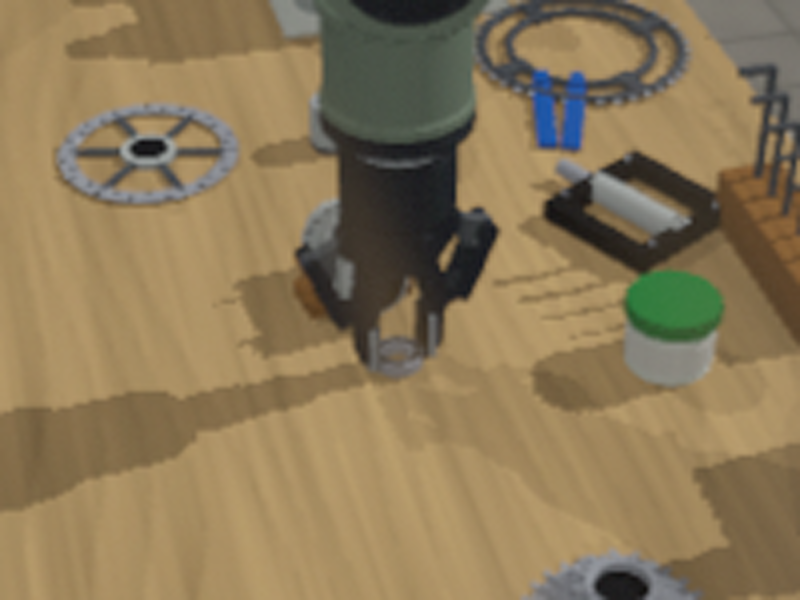

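The bearing is held level at the fingertips in front of the drive end. Lowering it the last 2 mm and releasing.

>>> move_arm --pt "0 0 -2 0" --pt "0 0 -2 0"

```text
clock: 5.3
position: [0.5854, 0.0709, 0.0172]
tool_rot: [3.14, -0.0, 1.693]
force: [-2.8, 0.0, 14.1]
grip_width: 0.0325
finger_force: 41.3
```

>>> move_arm --pt "0 0 -2 0" --pt "0 0 -2 0" --pt "0 0 -2 0" --pt "0 0 0 0" --pt "0 0 30 0" --pt "0 0 80 0" --pt "0 0 140 0" --pt "0 60 190 0" --pt "5 120 220 0" --pt "10 180 230 0" --pt "15 240 230 0" --pt "15 240 230 0" --gripper 1

```text
clock: 6.8
position: [0.5988, 0.3157, 0.2461]
tool_rot: [-3.141, -0.002, 1.698]
force: [-0.1, -1.6, -1.1]
grip_width: 0.0853
finger_force: 0.0
```

```bash
python3 shot.py w3
```

```text
6.8 [0.5988 0.3157 0.2461] [-3.141e+00 -2.000e-03  1.698e+00] [-0.77  0.63  0.33  1.46 -0.22  1.09 -0.28]
```

View pics/w3b.png

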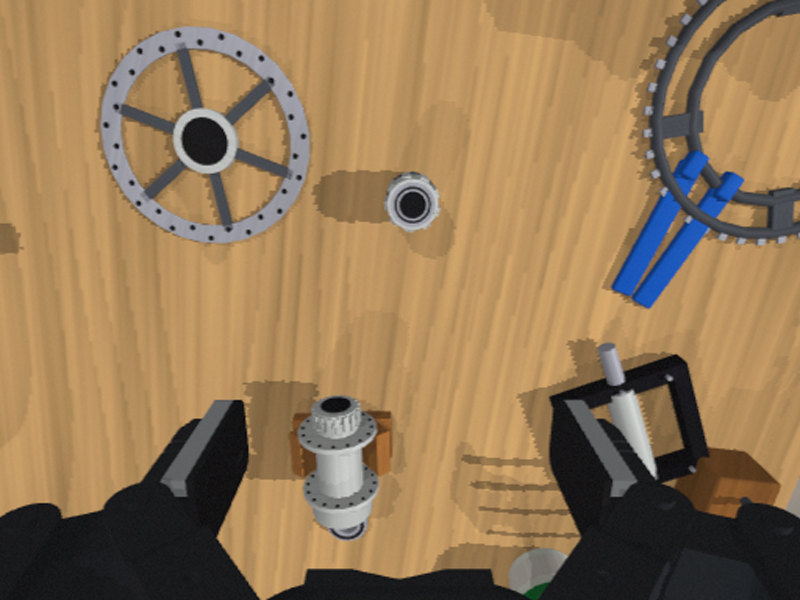

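The freehub's top centre is at (412,204), with the rotor well clear to its left. The bearing shows just past the hub's drive end at (350,530).

```bash
python3 - <<'E'
from h import *; import pickle
s=pickle.load(open('w3.pkl','rb')); c=cam('wrist',s); k=1.5625
b=onplane(c,412/k,204/k,.04);print(b.round(4),((b-s['position'])*1000).round(1))
print((np.array([.5927,.0162])-b[:2])*1000, proj(cam('side'),[b[0],b[1],.04])*k)
print(proj(c,[.5857,.0707,.01])*k)
E
```

```text
[0.6031 0.3496 0.04  ] [   4.3   34.  -206.1]
[ -10.39818816 -333.42224247] [363.186311   195.51169523]
[346.65402725 524.55016571]
```

>>> move_arm --pt "4 34 -50 0" --pt "4 34 -100 0" --pt "4 34 -150 0" --pt "4 34 -190 0" --pt "4 34 -213 0" --pt "4 34 -221 0" --pt "4 34 -221 0"

```text
clock: 7.72
position: [0.6045, 0.3446, 0.0261]
tool_rot: [3.141, -0.0, 1.692]
force: [-0.0, -0.1, 0.5]
grip_width: 0.0855
finger_force: 0.0
```

>>> move_arm --pt "0 0 0 0" --pt "0 0 0 0" --pt "0 0 0 0" --pt "0 0 0 0" --pt "0 0 0 0" --pt "0 0 0 0" --gripper 0 --newtons 40

```text
clock: 8.48
position: [0.6041, 0.345, 0.026]
tool_rot: [3.141, -0.0, 1.693]
force: [-2.2, -1.1, 6.5]
grip_width: 0.0316
finger_force: 39.2
```

>>> move_arm --pt "0 0 50 0" --pt "0 -20 105 0" --pt "-2 -80 115 0" --pt "-5 -140 115 0" --pt "-7 -200 115 0" --pt "-9 -260 115 0" --pt "-11 -315 115 0" --pt "-11 -333 115 0" --pt "-11 -333 80 0" --pt "-11 -333 40 0" --pt "-11 -333 12 0" --pt "-11 -333 4 0"

```text
clock: 9.98
position: [0.5922, 0.0123, 0.0279]
tool_rot: [-3.139, -0.0, 1.693]
force: [0.5, -0.1, -0.9]
grip_width: 0.0318
finger_force: 40.0
```

>>> move_arm --pt "0 0 -2 0" --pt "0 0 -3 0" --pt "0 0 -4 0" --pt "0 0 -4 0"

```text
clock: 10.48
position: [0.5934, 0.0119, 0.026]
tool_rot: [3.14, -0.0, 1.693]
force: [-0.8, 0.4, 6.3]
grip_width: 0.0316
finger_force: 40.6
```

```bash
python3 shot.py w4; python3 - <<'E'
from h import *
im=grab_frame('side'); cv2.imwrite('pics/s4.png',cv2.resize(im[120:270,150:350],(800,600),interpolation=cv2.INTER_CUBIC))
E
```

```text
10.475 [0.5934 0.0119 0.026 ] [ 3.14  -0.     1.693] [-0.26  0.79  0.21  1.83 -0.28  0.55  0.25]
```

View pics/s4.png

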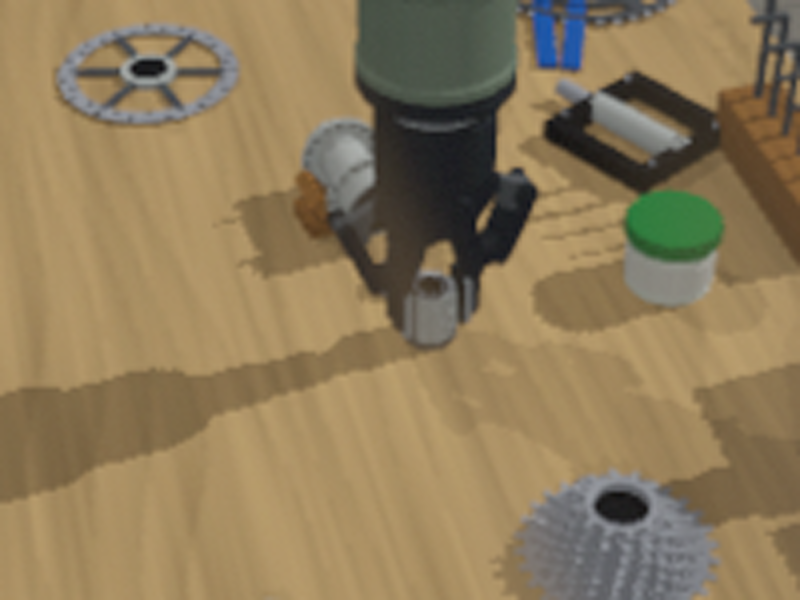

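The freehub is upright on the bench in the row. Releasing it and viewing the remaining parts.

>>> move_arm --pt "0 0 0 0" --pt "0 0 0 0" --pt "0 0 1 0" --pt "0 0 30 0" --pt "0 0 80 0" --pt "0 -10 130 0" --pt "-20 -60 170 0" --pt "-45 -115 200 0" --pt "-65 -175 219 0" --pt "-90 -230 219 0" --pt "-113 -285 219 0" --pt "-113 -292 219 0" --gripper 1

```text
clock: 12.08
position: [0.4776, -0.2841, 0.2447]
tool_rot: [-3.141, 0.001, 1.687]
force: [-0.0, 1.1, 0.1]
grip_width: 0.0855
finger_force: 0.0
```

>>> move_arm --pt "0 0 0 0" --pt "0 0 0 0"

```text
clock: 12.32
position: [0.4807, -0.2787, 0.2441]
tool_rot: [-3.142, -0.001, 1.695]
force: [-0.2, 0.2, -0.7]
grip_width: 0.0854
finger_force: 0.0
```

```bash
python3 shot.py w5
```

```text
12.325 [ 0.4807 -0.2787  0.2441] [-3.142e+00 -1.000e-03  1.695e+00] [ 0.15  0.43  0.36  1.8  -0.19  0.94  0.72]
```

View pics/w5b.png

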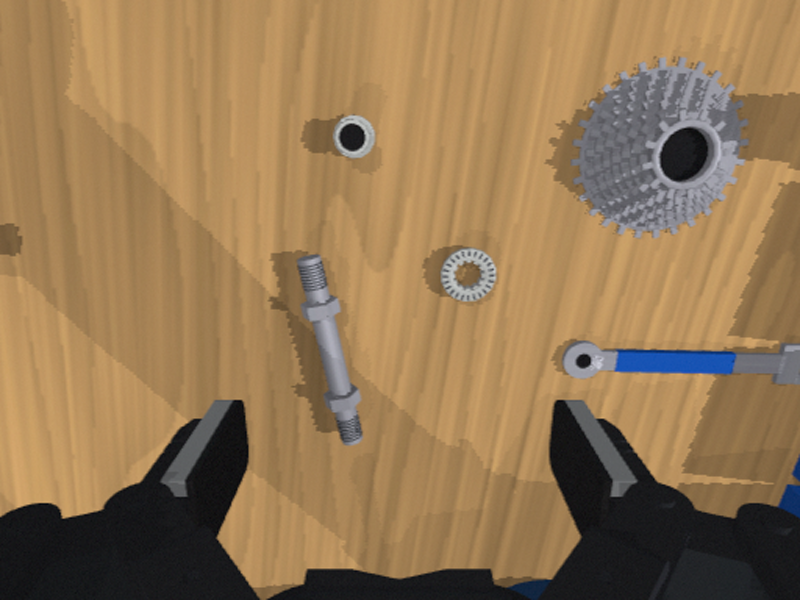

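The end cap's top is at (354,136), the lockring at (468,275), the axle shoulders at (320,308) and (344,398), and the cassette top ring centre at (686,155).

```bash
python3 - <<'E'
from h import *; import pickle
s=pickle.load(open('w5.pkl','rb')); c=cam('wrist',s); k=1.5625; cs=cam('side')
P={}
for n,u,v,z in [('end',354,136,.02),('lock',468,275,.01),('a1',320,308,.012),('a2',344,398,.012),('cas',686,155,.038)]:
    P[n]=onplane(c,u/k,v/k,z); print(n,P[n].round(4),'shift',((P[n]-s['position'])*1000).round(1),'side',(proj(cs,P[n])*k).round(0))
d=P['a1']-P['a2'];print('axle',((P['a1']+P['a2'])/2).round(4),np.hypot(*d[:2]),np.arctan2(d[1],d[0]))
E
```

```text
end [ 0.4435 -0.2091  0.02  ] shift [ -37.2   69.6 -224.1] side [340. 428.]
lock [ 0.5326 -0.2938  0.01  ] shift [  52.   -15.1 -234.1] side [418. 467.]
a1 [ 0.43   -0.3309  0.012 ] shift [ -50.7  -52.3 -232.1] side [348. 506.]
a2 [ 0.4539 -0.4018  0.012 ] shift [ -26.8 -123.1 -232.1] side [380. 551.]
cas [ 0.648  -0.1946  0.038 ] shift [ 167.3   84.1 -206.1] side [477. 385.]
axle [ 0.4419 -0.3664  0.012 ] 0.07476650692058999 1.8963282426676369
```

>>> move_arm --pt "-20 40 -30 0" --pt "-37 70 -80 0" --pt "-37 70 -130 0" --pt "-37 70 -180 0" --pt "-37 70 -210 0" --pt "-37 70 -220 0" --pt "-37 70 -220 0" --pt "-37 70 -220 0"

```text
clock: 13.38
position: [0.4437, -0.2103, 0.0254]
tool_rot: [3.14, 0.001, 1.693]
force: [-1.1, 0.4, -0.5]
grip_width: 0.0854
finger_force: 0.0
```

>>> move_arm --pt "0 0 0 0" --pt "0 0 0 0" --pt "0 0 0 0" --pt "0 0 0 0" --pt "0 0 0 0" --pt "0 0 0 0" --pt "0 0 0 0" --gripper 0 --newtons 40

```text
clock: 14.25
position: [0.443, -0.2103, 0.0246]
tool_rot: [3.141, -0.0, 1.693]
force: [-1.1, 0.8, 8.5]
grip_width: 0.0196
finger_force: 38.8
```

>>> move_arm --pt "0 0 40 0" --pt "15 15 80 0" --pt "50 55 80 0" --pt "90 100 80 0" --pt "130 145 80 0" --pt "156 174 80 0" --pt "156 174 70 0" --pt "156 174 40 0" --pt "156 174 15 0" --pt "156 174 4 0" --pt "156 174 2 0" --pt "156 174 0 0"

```text
clock: 15.75
position: [0.5993, -0.0365, 0.025]
tool_rot: [3.141, 0.0, 1.692]
force: [-0.5, -0.0, -0.1]
grip_width: 0.0195
finger_force: 39.2
```

>>> move_arm --pt "0 0 -1 0" --pt "0 0 -1 0" --pt "0 0 -1 0"

```text
clock: 16.12
position: [0.5993, -0.0365, 0.0246]
tool_rot: [3.14, 0.0, 1.693]
force: [-3.8, -0.3, 11.4]
grip_width: 0.0196
finger_force: 40.5
```

>>> move_arm --pt "0 0 0 0" --pt "0 0 0 0" --pt "0 0 1 0" --pt "0 0 30 0" --pt "0 0 80 0" --pt "-10 -20 130 0" --pt "-25 -75 150 0" --pt "-40 -130 150 0" --pt "-55 -185 130 0" --pt "-67 -240 100 0" --pt "-67 -257 60 0" --pt "-67 -257 40 0" --gripper 1

```text
clock: 17.62
position: [0.5307, -0.2944, 0.0615]
tool_rot: [-3.14, -0.001, 1.69]
force: [0.6, 0.0, -0.2]
grip_width: 0.0853
finger_force: 0.0
```

>>> move_arm --pt "0 0 -20 0" --pt "0 0 -37 0" --pt "0 0 -45 0" --pt "0 0 -46 0" --pt "0 0 -46 0"

```text
clock: 18.25
position: [0.5323, -0.2933, 0.0179]
tool_rot: [3.141, 0.0, 1.693]
force: [0.5, 0.2, -0.4]
grip_width: 0.0856
finger_force: 0.0
```

>>> move_arm --pt "0 0 0.5 0" --pt "0 0 0.5 0" --pt "0 0 0.5 0" --pt "0 0 0.5 0" --pt "0 0 0.5 0" --pt "0 0 0.5 0" --gripper 0 --newtons 40

```text
clock: 19.0
position: [0.5321, -0.2933, 0.0185]
tool_rot: [3.141, 0.0, 1.693]
force: [-4.5, 2.3, 12.3]
grip_width: 0.0372
finger_force: 38.7
```

>>> move_arm --pt "0 0 40 0" --pt "0 0 90 0" --pt "20 15 90 0" --pt "55 45 90 0" --pt "90 75 90 0" --pt "116 98 90 0" --pt "116 99 80 0" --pt "116 99 70 0" --pt "116 99 70 0"

```text
clock: 20.12
position: [0.6467, -0.195, 0.0866]
tool_rot: [-3.14, -0.0, 1.692]
force: [-0.1, -0.4, -0.1]
grip_width: 0.0367
finger_force: 40.1
```

```bash
python3 shot.py w6; python3 - <<'E'
from h import *
im=grab_frame('side'); cv2.imwrite('pics/s6.png',np.vstack([cv2.resize(im[180:290,235:435],(800,440),interpolation=cv2.INTER_CUBIC)]))
E
```

```text
20.125 [ 0.6467 -0.195   0.0866] [-3.14  -0.     1.692] [ 0.01  0.81  0.32  1.58 -0.32  0.81  0.58]
```

View pics/s6.png

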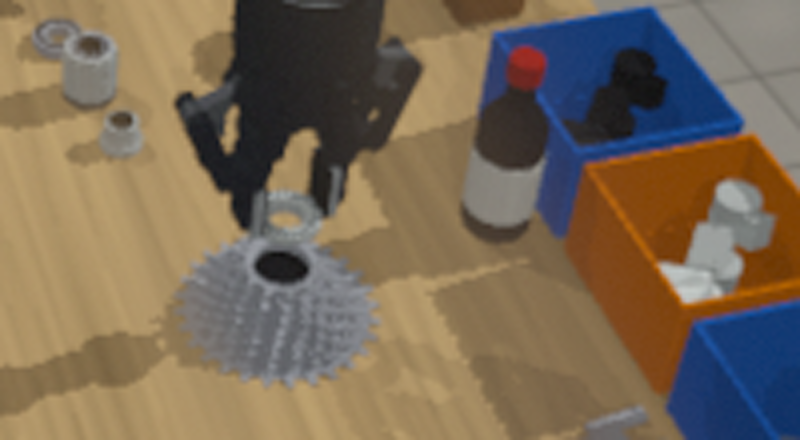

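The bearing, freehub and end cap stand upright in line at upper left. The lockring is held level over the cassette, ring centre (289,215) and bore (283,266). Checking their offset numerically while lowering.

>>> move_arm --pt "0 0 -20 0" --pt "0 0 -28 0" --pt "0 0 -28 0" --pt "0 0 -28 0"

```text
clock: 20.72
position: [0.648, -0.1944, 0.06]
tool_rot: [3.141, 0.0, 1.693]
force: [0.7, 0.2, -0.4]
grip_width: 0.0366
finger_force: 40.1
```

```bash
python3 - <<'E'
from h import *
c=cam('side')
a=onplane(c,235+289/4,180+215/4,.077);b=onplane(c,235+283/4,180+266/4,.038);print(a,b)
s=monitor.observe();print(s['position'])
im=grab_frame('side'); cv2.imwrite('pics/s7.png',cv2.resize(im[210:270,265:345],(800,600),interpolation=cv2.INTER_CUBIC))
for n,x in [('b',[.5857,.0707,.01]),('f',[.5927,.0162,.04]),('e',[.5991,-.0349,.02])]: print(n,(proj(c,x)-[235,180])*4)
E
```

```text
[ 0.65016479 -0.19472547  0.077     ] [ 0.64945143 -0.19578416  0.038     ]
[ 0.64804902 -0.19440434  0.06002249]
b [56.75411475 33.64143264]
f [88.29508207 47.46666827]
e [118.88666122 120.54080698]
```

View pics/s7.png

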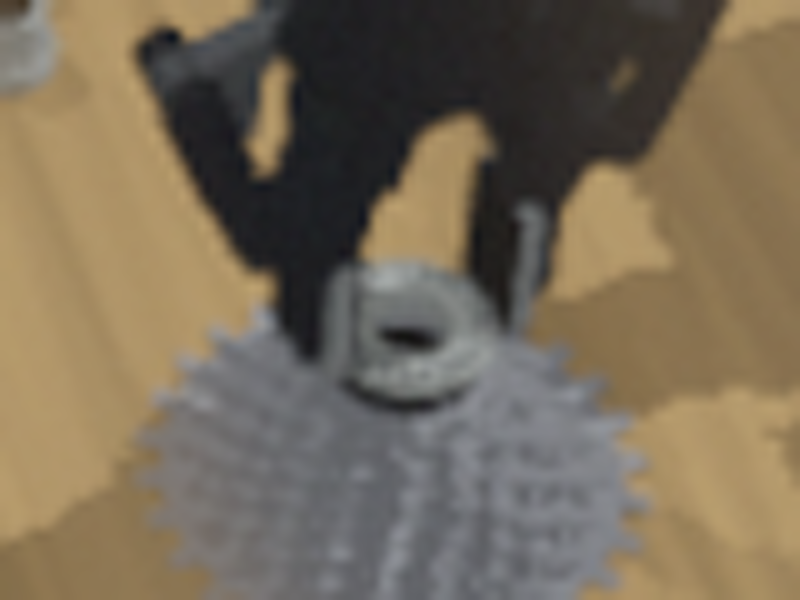

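The lockring is level and over the bore, with the measured offset below 1.5 mm. Lowering it in.

>>> move_arm --pt "0 0 -2 0" --pt "0 0 -4 0" --pt "0 0 -5.5 0" --pt "0 0 -6.5 0" --pt "0 0 -6.5 0"

```text
clock: 21.4
position: [0.6483, -0.1943, 0.0561]
tool_rot: [3.14, -0.0, 1.693]
force: [-15.5, 6.0, 42.8]
grip_width: 0.0369
finger_force: 45.1
```

It met 43 N about 3.6 mm early, so the lip is sitting on the rim. Backing off to look.

>>> move_arm --pt "0 0 3 0" --pt "0 0 8 0" --pt "0 0 10 0" --pt "0 0 10 0"

```text
clock: 21.9
position: [0.6479, -0.1942, 0.0633]
tool_rot: [-3.142, 0.0, 1.693]
force: [-0.4, 0.3, -0.9]
grip_width: 0.0369
finger_force: 40.1
```

```bash
python3 shot.py w7; python3 - <<'E'
from h import *
a=cv2.imread('pics/w7.png'); b=grab_frame('side')[215:275,270:340]; sc=grab_frame('scene')
p=proj(cam('scene'),[.648,-.1944,.05]); print(p)
s3=cv2.getRectSubPix(sc,(70,60),tuple(map(float,p)))
r=lambda i,w,h:cv2.resize(i,(w,h),interpolation=cv2.INTER_CUBIC)
cv2.imwrite('pics/w7m.png',np.hstack([r(a[150:384,130:380],450,421),np.vstack([r(b,246,210),r(s3,246,211)])]))
E
```

```text
21.9 [ 0.6479 -0.1942  0.0633] [-3.142  0.     1.693] [ 0.01  0.84  0.31  1.58 -0.33  0.77  0.59]
[200.41240646 184.12887238]
```

View pics/w7m.png

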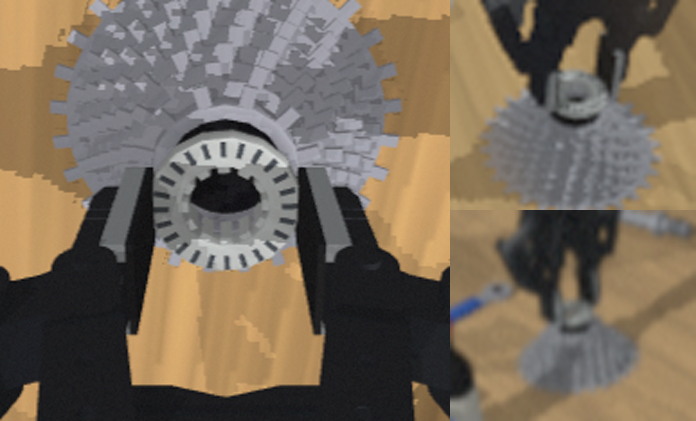

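Left panel: the lockring's outer circle spans x 153–298 and y 131–268. The cassette face's top edge is at (226,105) and the bore's top edge at (222,120).

```bash
python3 - <<'E'
from h import *; import pickle
s=pickle.load(open('w7.pkl','rb')); c=cam('wrist',s)
N=lambda x,y:(130+x/1.8,150+y/1.8)
for zt in (.0548,.0585):
    print('lock edges',[onplane(c,*N(*p),zt).round(4)[:2] for p in((153,196),(298,196),(226,131),(226,268))])
print('face top edge',onplane(c,*N(226,105),.038).round(4),'bore top edge',onplane(c,*N(222,120),.038).round(4))
M=lambda x,z,cy,r:[((proj(c,[x+r*np.cos(t),cy+r*np.sin(t),z])-[130,150])*1.8).round(0).tolist() for t in np.linspace(0,np.pi,5)]
print('pred face',M(.648,.038,-.1946,.0215)); print('pred bore',M(.648,.038,-.1946,.0165))
E
```

```text
lock edges [array([ 0.6293, -0.1938]), array([ 0.6661, -0.1894]), array([ 0.6456, -0.1737]), array([ 0.6505, -0.2131])]
lock edges [array([ 0.6296, -0.1917]), array([ 0.6653, -0.1873]), array([ 0.6454, -0.1721]), array([ 0.6501, -0.2104])]
face top edge [ 0.6456 -0.1734  0.038 ] bore top edge [ 0.6451 -0.1779  0.038 ]
pred face [[300.0, 184.0], [287.0, 132.0], [235.0, 105.0], [177.0, 120.0], [149.0, 167.0]]
pred bore [[283.0, 182.0], [272.0, 143.0], [232.0, 122.0], [188.0, 133.0], [167.0, 169.0]]
```

```bash
python3 - <<'E'
from h import *; import pickle
s=pickle.load(open('w7.pkl','rb')); c=cam('wrist',s)
a=cv2.imread('pics/w7.png')[195:303,185:325]; K=5.6
b=cv2.resize(a,None,fx=K,fy=K,interpolation=cv2.INTER_CUBIC)
def circ(x,y,z,r,col):
    p=np.array([(proj(c,[x+r*np.cos(t),y+r*np.sin(t),z])-[185,195]+.5)*K for t in np.linspace(0,6.283,100)])
    cv2.polylines(b,[p.round().astype(int).reshape(-1,1,2)],1,col,1,cv2.LINE_AA)
circ(.648,-.1946,.038,.0215,(0,0,255));circ(.648,-.1946,.038,.0165,(0,255,255))
circ(.6479,-.1947,.0548,.02,(255,0,0));circ(.6479,-.1947,.0488,.02,(0,255,0))
cv2.imwrite('pics/w7z.png',b)
E
```

```text
(no output)
```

View pics/w7z.png

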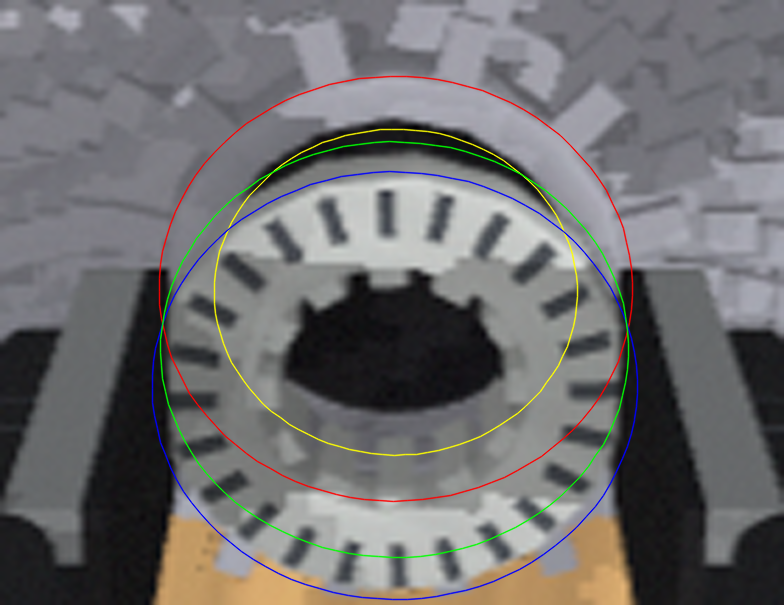

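The ring looks concentric with the bore to within about 1.5 mm, less than the 3 mm clearance. I'll lower to light contact and release.

>>> move_arm --pt "0 0.5 -3 0" --pt "0 0.5 -5 0" --pt "0 0.5 -6 0" --pt "0 0.5 -6 0"

```text
clock: 22.55
position: [0.6479, -0.1938, 0.0572]
tool_rot: [-3.141, -0.0, 1.693]
force: [-0.2, -0.4, -0.3]
grip_width: 0.037
finger_force: 40.1
```

>>> move_arm --pt "0 0 -1 0" --pt "0 0 -1 0" --pt "0 0 -1 0"

```text
clock: 22.92
position: [0.648, -0.1938, 0.0566]
tool_rot: [3.141, 0.0, 1.693]
force: [-1.9, 0.4, 5.2]
grip_width: 0.0372
finger_force: 40.7
```

>>> move_arm --pt "0 0 0 0" --pt "0 0 0 0" --pt "0 0 0 0" --pt "0 0 2 0" --pt "0 0 20 0" --pt "0 0 60 0" --pt "0 0 60 0" --pt "0 0 60 0" --gripper 1

```text
clock: 23.92
position: [0.648, -0.1936, 0.1169]
tool_rot: [3.141, 0.0, 1.693]
force: [0.1, 0.1, -0.6]
grip_width: 0.0854
finger_force: 0.0
```

```bash
python3 shot.py w8; python3 - <<'E'
from h import *; import pickle
s=pickle.load(open('w8.pkl','rb')); c=cam('wrist',s)
p=proj(c,[.648,-.194,.04]).round().astype(int); print(p)
a=cv2.imread('pics/w8.png'); x,y=p; x0,y0=x-95,max(0,y-70); print(x0,y0)
w=cv2.resize(a[y0:y0+142,x0:x0+190],None,fx=3,fy=3,interpolation=cv2.INTER_CUBIC)
q=proj(cam('side'),[.648,-.194,.04]);d=cv2.resize(cv2.getRectSubPix(grab_frame('side'),(76,60),tuple(map(float,q))),(228,180),interpolation=cv2.INTER_CUBIC)
q=proj(cam('scene'),[.648,-.194,.04]);e=cv2.resize(cv2.getRectSubPix(grab_frame('scene'),(76,60),tuple(map(float,q))),(228,180),interpolation=cv2.INTER_CUBIC)
r=np.vstack([d,e,np.zeros((w.shape[0]-360,228,3),np.uint8)])
cv2.imwrite('pics/w8m.png',np.hstack([w,r]));print(w.shape)
E
```

```text
23.925 [ 0.648  -0.1936  0.1169] [3.141 0.    1.693] [-0.    0.78  0.34  1.57 -0.31  0.85  0.57]
[255 210]
160 140
(426, 570, 3)
```

View pics/w8m.png

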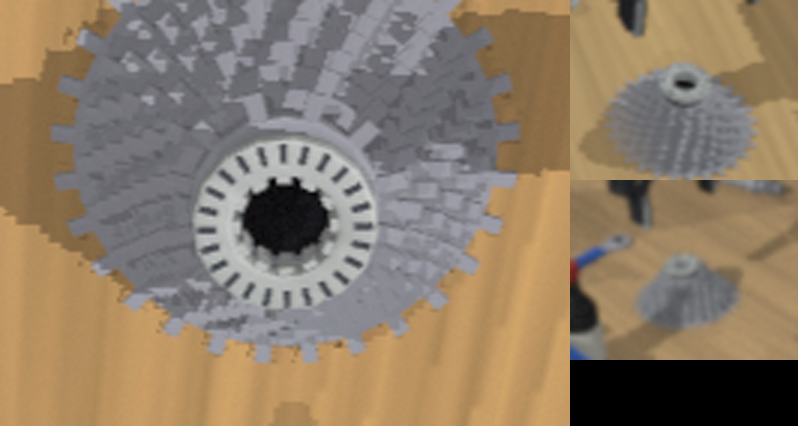

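The ring sits level on the cassette top, centre (286,224) and width 195–378, and the face's top edge is at (280,117). Checking seating and offset by projection.

```bash
python3 - <<'E'
from h import *; import pickle
s=pickle.load(open('w8.pkl','rb')); c=cam('wrist',s)
N=lambda x,y:(160+x/3-1/3,140+y/3-1/3)
for z in(.044,.048): print(z,[onplane(c,*N(*p),z).round(4)[:2] for p in((195,222),(378,222),(286,138),(286,310))])
print('face edge',onplane(c,*N(280,117),.038).round(4), 'big sprocket L/R', onplane(c,*N(52,133),.003).round(4),onplane(c,*N(520,132),.003).round(4))
print(monitor.observe()['clock'])
E
```

```text
0.044 [array([ 0.6288, -0.1972]), array([ 0.6678, -0.1925]), array([ 0.6459, -0.1761]), array([ 0.6507, -0.2157])]
0.048 [array([ 0.629 , -0.1955]), array([ 0.6672, -0.1909]), array([ 0.6458, -0.1749]), array([ 0.6505, -0.2136])]
face edge [ 0.6443 -0.1735  0.038 ] big sprocket L/R [ 0.5892 -0.1946  0.003 ] [ 0.7055 -0.1802  0.003 ]
24.075
```

The lockring is seated, about 1 mm off centre. Now the axle.

>>> move_arm --pt "0 0 30 0" --pt "-40 -35 30 0.05" --pt "-85 -70 30 0.1" --pt "-130 -108 30 0.15" --pt "-175 -145 20 0.2" --pt "-206 -173 0 0.2" --pt "-206 -173 -30 0.2" --pt "-206 -173 -60 0.2" --pt "-206 -173 -85 0.2" --pt "-206 -173 -98 0.2" --pt "-206 -173 -98 0.2" --pt "-206 -173 -98 0.2"

```text
clock: 25.58
position: [0.4422, -0.3671, 0.0191]
tool_rot: [3.141, 0.001, 1.893]
force: [-0.9, -0.1, -0.1]
grip_width: 0.0855
finger_force: 0.0
```

>>> move_arm --pt "0 0 0 0" --pt "0 0 0 0" --pt "0 0 0 0" --pt "0 0 0 0" --pt "0 0 0 0" --pt "0 0 0 0" --pt "0 0 0 0" --gripper 0 --newtons 60

```text
clock: 26.45
position: [0.442, -0.3668, 0.0186]
tool_rot: [3.141, 0.0, 1.893]
force: [-0.8, 1.8, 6.6]
grip_width: 0.0149
finger_force: 58.4
```

>>> move_arm --pt "0 0 50 0" --pt "0 10 105 0" --pt "22 60 115 -0.05" --pt "44 110 115 -0.1" --pt "66 163 115 -0.15" --pt "88 218 115 -0.196" --pt "110 273 115 -0.196" --pt "132 328 115 -0.196" --pt "154 383 115 -0.196" --pt "176 438 115 -0.196" --pt "198 493 115 -0.196" --pt "211 526 115 -0.196"

```text
clock: 27.95
position: [0.6531, 0.1628, 0.1328]
tool_rot: [-3.141, -0.001, 1.699]
force: [0.2, -1.0, -1.9]
grip_width: 0.0143
finger_force: 59.4
```

>>> move_arm --pt "0 0 0 0" --pt "0 0 -30 0" --pt "0 0 -65 0" --pt "0 0 -90 0" --pt "0 0 -105 0" --pt "0 0 -111 0" --pt "0 0 -113 0" --pt "0 0 -113 0" --pt "0 0 -113 0"

```text
clock: 29.08
position: [0.6533, 0.1594, 0.021]
tool_rot: [3.141, -0.0, 1.697]
force: [-0.8, 0.2, -2.7]
grip_width: 0.0146
finger_force: 59.4
```

>>> move_arm --pt "0 0 -1.5 0" --pt "0 0 -2.5 0" --pt "0 0 -2.5 0"

```text
clock: 29.45
position: [0.6531, 0.1593, 0.0186]
tool_rot: [3.141, -0.0, 1.697]
force: [-3.9, -0.2, 11.1]
grip_width: 0.0146
finger_force: 60.9
```

>>> move_arm --pt "0 0 0 0" --pt "0 0 0 0" --pt "0 0 0 0" --pt "0 0 1 0" --pt "0 0 20 0" --pt "0 0 70 0" --pt "0 0 130 0" --pt "-30 0 190 0" --pt "-53 0 225 0" --pt "-53 0 225 0" --pt "-53 0 225 0" --gripper 0.4

```text
clock: 30.82
position: [0.5999, 0.1594, 0.2433]
tool_rot: [3.141, -0.0, 1.697]
force: [0.3, 0.9, -0.4]
grip_width: 0.0338
finger_force: 0.0
```

```bash
python3 shot.py w9; python3 - <<'E'
from h import *
im=grab_frame('side'); a=cv2.resize(im[120:290,190:350],(436,463),interpolation=cv2.INTER_CUBIC)
w=cv2.imread('pics/w9.png')[0:384,100:400]; w=cv2.resize(w,(362,463),interpolation=cv2.INTER_AREA)
cv2.imwrite('pics/fin.png',np.hstack([a,w]))
E
```

```text
30.825 [0.5999 0.1594 0.2433] [ 3.141 -0.     1.697] [-0.65  0.55  0.44  1.63 -0.27  1.01  0.01]
```

View pics/fin.png

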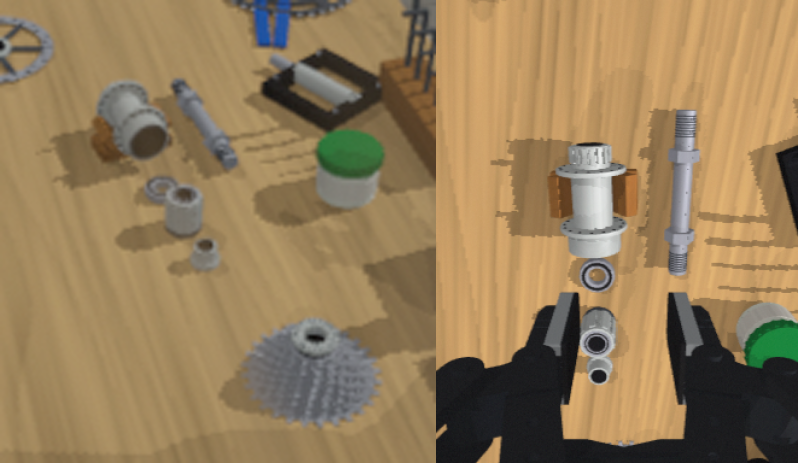

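All parts are in place: bearing (597,275), freehub top (596,343), end cap (599,374), axle shoulders (685,156)/(680,237), lockring on the cassette. One numeric check, then hand-in.

```bash
python3 - <<'E'
from h import *; import pickle
s=pickle.load(open('w9.pkl','rb')); c=cam('wrist',s); a=-1.4447;o=np.array([.5757,.1501])
P={}
for n,x,y,z in [('b',597,275,.01),('f',596,343,.04),('e',599,374,.02),('a1',685,156,.012),('a2',680,237,.012)]:
    w=onplane(c,100+(x-436)/1.2067,y/1.2058,z)[:2]-o; P[n]=np.array([w@[np.cos(a),np.sin(a)],w@[-np.sin(a),np.cos(a)]]); print(n,P[n].round(4))
print('b-f',np.hypot(*(P['b']-P['f'])),'f-e',np.hypot(*(P['f']-P['e'])),'axle mid',(P['a1']+P['a2'])/2,np.arctan2(*(P['a1']-P['a2'])[::-1])); 
E
```

```text
b [0.0784 0.0001]
f [ 0.135  -0.0002]
e [0.1854 0.0005]
a1 [-0.0367  0.0798]
a2 [0.0387 0.0787]
b-f 0.0565754740963593 f-e 0.05043282171169624 axle mid [0.00100735 0.07924217] 3.126835100405629
```

```bash
python3 -c "from workcell import bot;print(bot.job_done())"
```

```text
the job is handed in; nothing more can be done
None
```

The job is handed in: by my last measurements the bearing, freehub, end cap and axle are within about 2 mm of target, the lockring is seated on the cassette about 1 mm off centre, and I gave no order to move the other parts; the verdict was not shown.

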